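# Load the ratchet food press

### The job

Get the press ready: lift its plate by the black handle, tooth by tooth, right up until the rail comes up gently against its red-bracketed stop, then let it settle on the catch at the top notch and let go. Then slide the pink-lidded mould fully home against the back stop, and press the yellow pad to free the catch so that the plate sinks onto the lid. Do not force the stops or the pad, and leave everything else on the table where it is.

Things in the scene. Friction and masses are not known exactly. Their poses are not given: they have to be found in the camera images.
- press: White base of the press, 225 x 133 x 15 mm. Origin at table height on the axis of its upright column (30 mm deep, 160 high); x points away from the front (the mould enters along +x), y to the pad's side, z up. Base spans x -185 to 40, y -65 to 68 mm. Two channel guides, 12 mm high and 74 mm apart inside, run from x -180 to -20 along the mould's sides. The rail's teeth face +y.
- back_stop: Black bar across the channel at the foot of the column, 72 mm wide, top 45 mm above the table. Its origin is the press's origin; its face is at x = -20 mm in the press frame. Do not push the mould against it with more than 20 N.
- top_stop: Red bracket on the column's -y side at its top (origin: the press's origin) with a brass stop screw through it. The screw is set differently each time, not shown by any pose: a red lug on the rail meets its end, hard, 2 to 9 mm above the top notch. Touch it with the rail (a few N, held for a moment) before settling on the notch, but never with more than 20 N.
- rail (a joint): Height of the rail (toothed bar, arm, stem, plate and lift handle in one), m, 0 lowest. 8 notches 12 mm apart: 0 to 0.084 (top). Starts caught on a low notch. 0.5 to 0.8 kg, friction 1 N, and a damper of 60 N per m/s: lift it slower than 50 mm/s; each tooth adds 1 to 3 N. Freed, it sinks by itself at 50 to 120 mm/s.
- lift_handle (a point): Centre of the black grip bar on top of the rail's arm, 35 mm in front of the column axis: 52 mm along the press's x, 16 mm wide (y), 18 mm high; 20 mm free space below it down to the arm (24 mm wide). Can be gripped from above.
- plate_underside (a point): Centre of the underside of the steel pressing plate, 35 (x) x 60 (y) x 8 mm, 52 mm in front of the column axis; at 30 mm above the table plus the rail's value. It hangs from the arm by a stem; the arm reaches 62 mm in front of the column axis.
- release_pad (a point): Centre of the top of the yellow pad, 32 (x) x 28 (y) mm, on the catch's lever, 62 mm out (+y) from its hinge, which lies along the press's x. Pressed down 8 to 9 mm, with 2 to 8 N, it swings the catch out of the teeth; its hard end is at about 12 mm. It springs back when let go. Do not load it with more than 20 N.
- mould_center (a point): Centre (half-way up) of the loose mould, clear plastic with a pink lid, 70 (x) x 70 (y) x 55 mm high, 0.25 to 0.5 kg, standing on the press base in the channel, 2 mm play each side, axes along the press's. Home when its rear face touches the back stop: its centre is then at x = -55 mm in the press frame; it starts 56 to 73 mm short of that.
- mould_handle (a point): Grip point on the mould's pink front handle, 80 mm in front of the mould's centre: a bar along x (from 35 to 100 mm in front of the centre), 16 mm wide, 16 mm high, its centre 40 mm above the mould's underside, 55 mm above the table. Gripped from above.
- cutter: Pink round biscuit cutter, 80 mm across, 42 mm high, beside the press; leave it alone. Origin under its centre.
- blue_bowl: Small blue bowl, 110 mm across, 50 mm high, beside the press; leave it alone.
- mixing_bowl: Clear mixing bowl, 220 mm across; leave it alone.
- tub: Clear square tub, 110 mm, 50 mm high, between robot and press on the right; leave it alone.
- ruler: Clear ruler, 310 x 40 x 4 mm, lying in front of the press; leave it alone.
- rolling_pin: Wooden rolling pin, 360 mm long, 44 mm thick; leave it alone.
- wooden_spoon: Wooden spoon, 260 mm; leave it alone.
Things that resemble listed ones, but are neither listed nor needed, are in the scene too. Leave any brown look-alike of the part that bears mould_center alone.

How it is judged:
By the outcome, as a careful person would: the job done as asked, in the order asked, and still so for the second after the job is handed in, with the robot touching nothing.
It also fails if it takes over 72 s, if anything falls off the work surface, if the arm or the gripper's body presses on something with over 40 N, if the wrist force passes 120 N, or if a joint passes its speed limit or range.

### The arm

A 6-joint arm with a two-finger parallel gripper is mounted at the origin on the work surface. World frame = base frame: x ahead of the robot, y to its left, z up, the work surface at z = 0. Lengths are in m, angles in rad, forces in N, time in s.
With the tool pointing down it reaches from about 0.25 to 0.725 m from the base axis. Payload 4 kg.
Tool frame: the origin (TCP) lies midway between the tips of the shut fingers; the grasp point (between the pads) lies 19 mm behind it; x points along the fingers, y is the direction in which the jaws open and shut, and the axes are right-handed (so a half turn about x gives the same grasp; the last joint's range is limited). The gripper opens to 85 mm and grips with 20 to 120 N. Pads are 22 mm wide; open, the fingers measure 114 mm over their backs; the gripper's body (76 mm by 85 mm) begins 54 mm behind the grasp point. The pads swing forward as they close: fully open they stand 13 mm farther back than shut.
Start: joints at [1.228, 0.241, 0.005, 1.335, 0, 1.571], TCP at [0.168, 0.471, 0.231] pointing down, gripper open.
Joint ranges: [-2.72, 2.72], [-1.05, 1.87], [-1.09, 1.28], [-1.99, 2.15], [-1.42, 1.44], [-3.14, 3.14]. Speed limits (rad/s): [2.79, 2.79, 3.14, 3.14, 3.14, 3.14].

### API

Orientations are given as a unit quaternion [x, y, z, w].
In Python, from workcell import * gives the robot as it stands.
- The arm moves only by the tool play_rows, never from a script. Its argument "plan" is a list of rows, each a list of 7 numbers: the shift along the tool's x, y, z in mm, then the turn, a rotation vector about the tool's x, y, z in rad, then the closure, from -1 (fully open) to 1 (shut). In form: [[x, y, z, rx, ry, rz, grip], ...]. A call has 1 to 20 rows; each row shifts and turns the commanded pose from where the row before left it, along the tool's axes as they then stand; what a row does not reach is not made up. A row lasts 1/12 s, in which the tool goes at most 41.7 mm and 7.16 degrees, less where a joint would pass 70% of its speed; a pose out of reach is approached as far as the arm can. A call with a gripper value outside its range is refused whole. The fingers move at their own pace and stop on an object; the grip force is fixed at half the most. Time passes only in rows, so rows that do not move let the fingers close. It gives the time, the measured TCP pose, the force and the opening at its end, in the units of the state.
- get_obs(): the state, without advancing time (a new reading comes with each control period).
- camera(name): name is "scene" or "top" or "wrist"; returns a dict with "frame" (420x560x3 uint8, red, green, blue), "depth" (420x560 float32, m along the optical axis (not along the pixel's ray), 0 where there is no reading), "fx", "fy", "cx", "cy" (pixels), "camera_from_world" (4x4, takes a point from world to camera coordinates). Camera axes: x right, y up, looking along -z (the intrinsics and any distortion apply to the point x, -y, -z); pixel columns grow to the right and rows downward; lengths in m; the calibration is good to about 2 mm. A picture is of the moment at which its call begins.
- job_done(): hands the job in, once; it reports no verdict.
Trained networks look in a picture, given as the dict that the camera call returned (one of the last four; its "shot" number tells which), for a name from the list of things; names that differ only in an ending like _2 or _b are one class to them, and where a whole thing is asked for, a point or a joint stands for the part that bears it (a point fixed in the world has none). Each returns a list of dicts, best first, with "confidence" (0 to 1); they miss things now and then, are a little off and sometimes report something else, mostly with a low value. They report only what shows in the picture. A call takes as long as a camera call. They do not tell look-alikes from the thing itself.
- search_frame(thing, picture): "centre" ([x, y, z] in m, in world coordinates, good to about 4 mm: the middle of the surface that is visible of it).
- pinpoint(thing, picture): "centre" ([x, y, z] in m, in world coordinates, good to about 4 mm: a listed point, or the origin of a listed thing).
The state is a dict: "clock": time; "joint_pos": joint angles; "joint_vel": joint speeds; "tau": joint torques, N m; "eef_pos": TCP position; "tool_rot": TCP orientation; "ft_force": force on the tool from outside, world axes, zero at the start; "ft_torque": the same for the moment, N m; "grip_width": finger opening in m.
Only numpy, scipy, OpenCV 4.12 (cv2) and the standard library are available. Lean on these libraries where they do the work, as an engineer would, in place of code of your own. Each camera call takes 0.05 s, during which the arm holds its last target. There are 200 camera calls.

## Working session

There is one attempt and no reset: what is moved stays moved. The work goes in short steps, Python scripts to look and compute and a tool call to move; the robot and the scene stay as the last step left them, time stands still between calls to the robot, and variables do not carry over. Pictures are saved under pics/ and viewed, about 8 in all and at most 12, crops included, and the job is handed in when it is done.

Besides the shell and the picture viewer there is one more tool, called in YAML: its name, and indented under it one key for each argument. play_rows: Moves the arm, as the interface text tells. Its arguments: {"type":"object","properties":{"plan":{"type":"array","items":{"type":"array","items":{"type":"number"}}}},"required":["plan"]}

```bash
mkdir -p pics; cat > h.py <<'E'
from workcell import *
import numpy as np, cv2
def save(c,n): cv2.imwrite('pics/'+n,c['frame'][:,:,::-1])
def world(c,u,v):
    z=float(c['depth'][int(v),int(u)]); x=(u-c['cx'])/c['fx']*z; y=(v-c['cy'])/c['fy']*z
    return (np.linalg.inv(c['camera_from_world'])@np.array([x,-y,-z,1]))[:3]
E
python3 - <<'E'
from h import *
o=get_obs(); print({k:np.round(v,3) for k,v in o.items()})
ims=[]
for n in ['scene','top']:
    c=camera(n); ims.append(c['frame'])
    for t in ['press','back_stop','top_stop','rail','lift_handle','plate_underside','release_pad','mould_center','mould_handle','cutter','blue_bowl','tub']:
        for r in pinpoint(t,c)[:3]: print(n,t,np.round(r['centre'],3),round(r['confidence'],2))
    save(c,n+'1.png')
E
```

```text
{'clock': np.float64(0.0), 'joint_pos': array([1.228, 0.241, 0.004, 1.335, 0.   , 1.571]), 'joint_vel': array([-0.001,  0.001, -0.   ,  0.001,  0.   , -0.001]), 'tau': array([ 1.0000e-03, -3.7232e+01,  2.5241e+01,  1.7000e-02,  0.0000e+00,
       -0.0000e+00]), 'eef_pos': array([0.168, 0.47 , 0.23 ]), 'tool_rot': array([ 0.12 ,  0.697, -0.121,  0.697]), 'ft_force': array([ 1.354,  0.827, -0.392]), 'ft_torque': array([-0.035,  0.025,  0.037]), 'grip_width': np.float64(0.086)}
scene press [ 0.659 -0.04   0.002] 0.79
scene back_stop [ 0.658 -0.041  0.004] 0.54
scene top_stop [0.677 0.044 0.064] 0.18Traceback (most recent call last):
  File "<stdin>", line 7, in <module>
ValueError: it knows: back_stop, blue_bowl, cutter, lift_handle, mixing_bowl, mould_center, mould_handle, plate_underside, press, release_pad, rolling_pin, ruler, top_stop, tub, wooden_spoon
```

```bash
python3 - <<'E'
from h import *
for n in ['scene','top']:
    c=camera(n)
    for t in ['press','back_stop','top_stop','lift_handle','plate_underside','release_pad','mould_center','mould_handle','cutter','blue_bowl','tub']:
        for r in pinpoint(t,c)[:3]: print(n,t,np.round(r['centre'],3),round(r['confidence'],2))
    save(c,n+'1.png')
E
```

```text
scene press [ 0.656 -0.043  0.001] 0.71
scene back_stop [ 0.322 -0.374 -0.002] 0.4
scene back_stop [ 0.659 -0.043  0.004] 0.39
scene lift_handle [ 0.621 -0.034  0.229] 0.79
scene lift_handle [0.469 0.004 0.054] 0.5
scene plate_underside [ 0.606 -0.036  0.051] 0.67
scene plate_underside [ 0.626 -0.029  0.228] 0.32
scene release_pad [ 0.547 -0.013  0.045] 0.64
scene release_pad [0.675 0.042 0.065] 0.44
scene release_pad [ 0.323 -0.372 -0.002] 0.34
scene mould_center [ 0.298 -0.133  0.022] 0.76
scene mould_center [0.47  0.203 0.027] 0.62
scene mould_handle [0.462 0.283 0.042] 0.82
scene mould_handle [ 0.371 -0.094  0.041] 0.64
scene mould_handle [ 0.472 -0.     0.056] 0.63
scene cutter [ 0.61  -0.222  0.   ] 0.76
scene blue_bowl [0.657 0.191 0.001] 0.95
scene blue_bowl [ 0.622 -0.034  0.228] 0.39
top press [ 0.66  -0.041  0.001] 0.74
top back_stop [ 0.654 -0.04  -0.   ] 0.49
top top_stop [ 0.662 -0.043  0.   ] 0.17
top lift_handle [ 0.609 -0.223  0.001] 0.74
top lift_handle [ 0.623 -0.031  0.229] 0.7
top plate_underside [ 0.607 -0.026  0.053] 0.74
top plate_underside [ 0.545 -0.014  0.04 ] 0.35
top release_pad [0.673 0.044 0.063] 0.67
top mould_center [0.469 0.2   0.03 ] 0.98
top mould_center [ 0.547 -0.014  0.038] 0.93
top mould_center [ 0.298 -0.132  0.029] 0.63
top mould_handle [0.465 0.286 0.037] 0.95
top mould_handle [0.469 0.008 0.048] 0.93
top mould_handle [ 0.365 -0.098  0.037] 0.81
top cutter [ 0.612 -0.224  0.002] 0.75
top cutter [ 0.663 -0.045  0.002] 0.21
top blue_bowl [0.655 0.194 0.003] 0.68
top tub [ 0.322 -0.372 -0.003] 0.6
```

View pics/scene1.png

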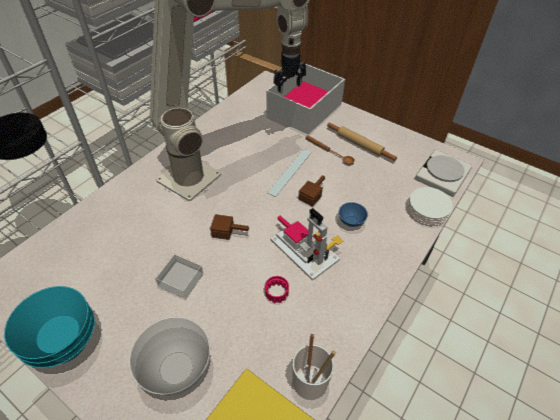

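View pics/top1.png

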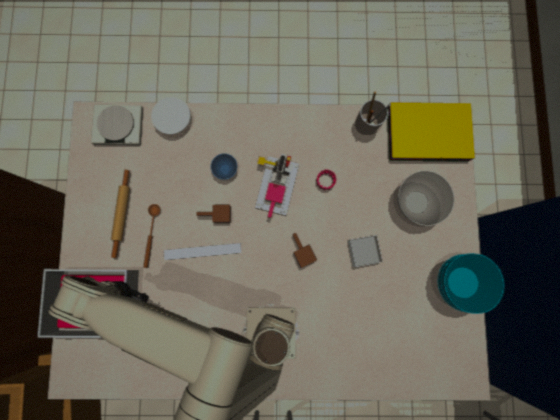

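Scene: the press is near (310,245) in the scene picture and (275,185) in the top one, with the pink mould in its channel. The brown moulds are look-alikes. From the detections I get a press origin of about (0.658,-0.042) and a yaw of about -0.235.

```bash
cat >> h.py <<'E'
from scipy.spatial.transform import Rotation as R
def goal(p,yaw,tool=None):
    """shift in present tool axes AFTER turning, and turn, for tool down with tool y along press y (or opposite)"""
    o=get_obs(); r=R.from_quat(o['tool_rot'])
    best=None
    for s in (1,-1):
        y=s*np.array([-np.sin(yaw),np.cos(yaw),0]); x=np.array([0,0,-1.]); z=np.cross(x,y)
        g=R.from_matrix(np.c_[x,y,z]); rv=(r.inv()*g).as_rotvec()
        if best is None or np.linalg.norm(rv)<np.linalg.norm(best[0]): best=(rv,g)
    d=(np.array(p)-o['eef_pos'])*1000
    print('clock',round(float(o['clock']),2),'pos',np.round(o['eef_pos'],4),'turn',np.round(best[0],4),'shift now',np.round(r.inv().apply(d),1),'shift after turn',np.round(best[1].inv().apply(d),1),'axes',np.round(best[1].as_matrix(),3).tolist(),'F',np.round(o['ft_force'],2),'w',round(float(o['grip_width']),4),'q',np.round(o['joint_pos'],2))
E
python3 - <<'E'
from h import *
goal([0.622,-0.033,0.32],-0.235)
E
```

```text
clock 1.4 pos [0.1681 0.4709 0.2313] turn [-0.1078  0.      0.    ] shift now [ -88.7 -322.   596.9] shift after turn [ -88.7 -384.3  558.8] axes [[0.0, 0.233, 0.973], [0.0, 0.973, -0.233], [-1.0, 0.0, 0.0]] F [ 0.47 -0.38  0.06] w 0.0853 q [ 1.23  0.24  0.    1.34 -0.    1.57]
```

play_rows:
  plan:
    - [-30,0,0,-0.108,0,0,-1]
    - [-30,0,0,0,0,0,-1]
    - [-30,0,0,0,0,0,-1]
    - [0,-22,32,0,0,0,-1]
    - [0,-22,32,0,0,0,-1]
    - [0,-22,32,0,0,0,-1]
    - [0,-22,32,0,0,0,-1]
    - [0,-22,32,0,0,0,-1]
    - [0,-22,32,0,0,0,-1]
    - [0,-22,32,0,0,0,-1]
    - [0,-22,32,0,0,0,-1]
    - [0,-22,32,0,0,0,-1]
    - [0,-22,32,0,0,0,-1]
    - [0,-22,32,0,0,0,-1]
    - [0,-22,32,0,0,0,-1]
    - [0,-22,32,0,0,0,-1]
    - [0,-22,32,0,0,0,-1]
    - [0,-22,32,0,0,0,-1]
    - [0,-22,32,0,0,0,-1]
    - [0,-10,15,0,0,0,-1]

```text
clock: 3.07
eef_pos: [0.5986, -0.0076, 0.3202]
tool_rot: [0.084, 0.702, -0.085, 0.702]
ft_force: [-0.2, 1.4, -1.0]
grip_width: 0.0854
```

```bash
python3 - <<'E'
from h import *
c=camera('wrist'); save(c,'w1.png')
for t in ['press','lift_handle','release_pad','mould_center','mould_handle','plate_underside','top_stop']:
    for r in pinpoint(t,c)[:2]: print(t,np.round(r['centre'],4),round(r['confidence'],2))
goal([0.622,-0.033,0.32],-0.235)
print(np.round(np.linalg.inv(c['camera_from_world']),3).tolist())
E
```

```text
press [ 6.605e-01 -3.790e-02  2.000e-04] 0.94
lift_handle [ 0.6247 -0.0326  0.2292] 0.84
lift_handle [ 0.6577 -0.0431  0.0025] 0.57
release_pad [0.6791 0.0452 0.0641] 0.92
release_pad [ 0.5468 -0.0109  0.0467] 0.22
mould_center [ 0.5472 -0.014   0.0432] 0.67
mould_handle [0.4684 0.0045 0.0561] 0.77
plate_underside [ 0.6068 -0.0286  0.054 ] 0.92
clock 3.47 pos [ 0.5958 -0.0026  0.3219] turn [ 0.0019  0.0005 -0.0003] shift now [  1.9 -23.5  32.5] shift after turn [  1.9 -23.5  32.6] axes [[0.0, 0.233, 0.973], [0.0, 0.973, -0.233], [-1.0, 0.0, 0.0]] F [-0.46  0.08  0.29] w 0.0851 q [-0.    0.43  0.51  1.65  0.    0.23]
[[0.237, -0.925, -0.296, 0.523], [0.972, 0.226, 0.073, 0.011], [-0.0, -0.305, 0.952, 0.463], [0.0, 0.0, 0.0, 1.0]]
```

View pics/w1.png

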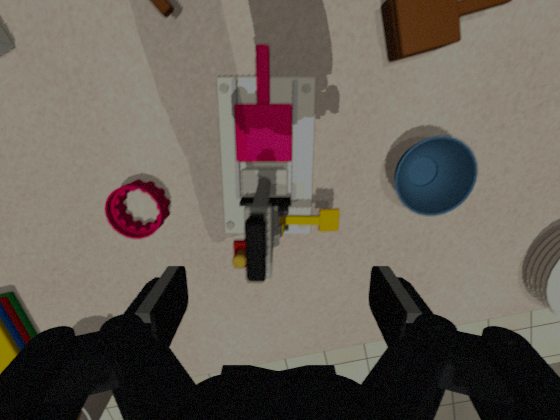

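The wrist view shows the black handle bar at (256,248), the red bracket at (240,253), the pad at (329,219), the mould lid at (264,132) and its handle at (263,75). Next I measure these from the depth data.

```bash
cat >> h.py <<'E'
def cloud(c):
    z=c['depth'].astype(float); v,u=np.indices(z.shape)
    P=np.stack([(u-c['cx'])/c['fx']*z,-(v-c['cy'])/c['fy']*z,-z,np.ones_like(z)],-1)@np.linalg.inv(c['camera_from_world']).T
    P=P[...,:3]; P[z<=0]=np.nan; return P
def rect(P,m,n):
    m=m.astype(np.uint8); k,l,s,_=cv2.connectedComponentsWithStats(m)
    i=1+np.argmax(s[1:,4]); q=P[l==i]; (cx,cy),(w,h),a=cv2.minAreaRect((q[:,:2]*1000).astype(np.float32))
    print(n,'rect c',round(cx,1),round(cy,1),'size',round(w,1),round(h,1),'ang',round(np.radians(a),3),round(np.radians(a)-np.pi/2,3),'z',np.round(np.percentile(q[:,2],[5,50,95]),4),len(q))
E
python3 - <<'E'
from h import *
c=camera('wrist'); P=cloud(c); Z=P[...,2]; hsv=cv2.cvtColor(c['frame'],cv2.COLOR_RGB2HSV)
H,S,V=hsv[...,0],hsv[...,1],hsv[...,2]
roi=np.zeros_like(Z,bool); roi[40:300,90:350]=1
g=lambda a,b:(Z>a)&(Z<b)&roi
rect(P,g(0.222,0.26),'handle')
rect(P,g(0.008,0.02)|g(0.02,0.034),'base')
red=(S>150)&((H>160)|(H<4))&roi; red2=red.copy(); red2[235:,:]=0;red2[:,:210]=0
rect(P,red2&g(0.065,0.085),'lid')
rect(P,red2&g(0.055,0.068),'mhandle')
rect(P,(S>120)&(H>20)&(H<35)&g(0.04,0.1),'yellow')
rb=red.copy(); rb[:235]=0; rect(P,rb,'red bracket')
for u,v in [(256,230),(256,265),(263,80),(263,60),(329,219),(240,246),(240,262),(262,190),(264,132)]: print(u,v,np.round(world(c,u,v),4))
E
```

```text
handle rect c 623.5 -31.0 size 16.1 51.8 ang 1.331 -0.24 z [0.2297 0.2381 0.2393] 1302
base rect c 587.8 -20.3 size 133.1 224.1 ang 1.331 -0.24 z [0.0142 0.0158 0.0279] 7580
lid rect c 546.4 -12.6 size 68.4 68.6 ang 1.337 -0.234 z [0.0692 0.0706 0.0719] 3178
mhandle rect c 481.0 3.2 size 14.6 63.7 ang 1.325 -0.246 z [0.0618 0.0634 0.0648] 742
yellow rect c 671.1 18.6 size 80.6 31.6 ang 1.306 -0.265 z [0.0611 0.0637 0.0722] 799
red bracket rect c 630.8 -51.3 size 13.6 48.6 ang 1.056 -0.515 z [0.1663 0.1686 0.1701] 114
256 230 [ 0.6041 -0.0218  0.2372]
256 265 [ 0.6327 -0.0292  0.2388]
263 80 [0.4854 0.0059 0.063 ]
263 60 [0.4644 0.0113 0.0632]
329 219 [0.6763 0.0501 0.0624]
240 246 [ 0.6429 -0.0536  0.1684]
240 262 [ 0.6537 -0.055   0.1827]
262 190 [ 0.6013 -0.0219  0.1229]
264 132 [ 0.5435 -0.0071  0.0719]
```

play_rows:
  plan:
    - [0,-10,17,-0.003,0,0,-1]
    - [0,-11,17,0,0,0,-1]
    - [25,0,0,0,0,0,-1]
    - [25,0,0,0,0,0,-1]
    - [25,0,0,0,0,0,-1]
    - [15,0,0,0,0,0,-1]
    - [10,0,0,0,0,0,-1]
    - [0,0,0,0,0,0,-1]
    - [0,0,0,0,0,0,-1]
    - [0,0,0,0,0,0,-1]

```text
clock: 4.35
eef_pos: [0.6254, -0.0318, 0.2231]
tool_rot: [0.082, 0.701, -0.082, 0.703]
ft_force: [-0.2, -0.8, 0.5]
grip_width: 0.0854
```

```bash
python3 - <<'E'
from h import *
goal([0.6235,-0.031,0.211],-0.24)
E
```

```text
clock 4.35 pos [ 0.6254 -0.0318  0.2231] turn [ 0.0087  0.0029 -0.0005] shift now [12.1  0.3 -2. ] shift after turn [12.1  0.3 -2. ] axes [[0.0, 0.238, 0.971], [0.0, 0.971, -0.238], [-1.0, 0.0, 0.0]] F [-0.23 -0.85  0.54] w 0.0854 q [-0.05  0.5   0.36  1.43 -0.    0.18]
```

play_rows:
  plan:
    - [6,0,-1,0.004,0.003,0,-1]
    - [6,0,-1,0.004,0,0,-1]
    - [0,0,0,0,0,0,-1]
    - [0,0,0,0,0,0,-1]
    - [0,0,0,0,0,0,-1]

```text
clock: 4.77
eef_pos: [0.6226, -0.0316, 0.2093]
tool_rot: [0.085, 0.703, -0.084, 0.701]
ft_force: [-0.4, 0.1, -0.5]
grip_width: 0.0854
```

play_rows:
  plan:
    - [0,0,0,0,0,0,1]
    - [0,0,0,0,0,0,1]
    - [0,0,0,0,0,0,1]
    - [0,0,0,0,0,0,1]
    - [0,0,0,0,0,0,1]
    - [0,0,0,0,0,0,1]
    - [0,0,0,0,0,0,1]
    - [0,0,0,0,0,0,1]

```text
clock: 5.43
eef_pos: [0.6227, -0.0316, 0.2094]
tool_rot: [0.085, 0.703, -0.084, 0.701]
ft_force: [-0.6, 0.6, 0.7]
grip_width: 0.0151
```

```bash
python3 - <<'E'
from h import *
goal([0.6235,-0.031,0.211],-0.24)
E
```

```text
clock 5.43 pos [ 0.6227 -0.0316  0.2094] turn [ 0.0002 -0.0028 -0.0001] shift now [-1.6  0.7  0.6] shift after turn [-1.6  0.7  0.7] axes [[0.0, 0.238, 0.971], [0.0, 0.971, -0.238], [-1.0, 0.0, 0.0]] F [-0.62  0.61  0.73] w 0.0151 q [-0.05  0.5   0.33  1.4   0.    0.19]
```

play_rows:
  plan:
    - [-1,0,0,0,0,0,1]
    - [-2,0,0,0,0,0,1]
    - [-2.5,0,0,0,0,0,1]
    - [-2.5,0,0,0,0,0,1]
    - [-2.5,0,0,0,0,0,1]
    - [-2.5,0,0,0,0,0,1]

```text
clock: 5.93
eef_pos: [0.6225, -0.0316, 0.2185]
tool_rot: [0.085, 0.705, -0.085, 0.699]
ft_force: [5.4, -0.6, -12.4]
grip_width: 0.0151
```

```bash
python3 - <<'E'
from h import *
goal([0.6235,-0.031,0.211],-0.24)
E
```

```text
clock 5.93 pos [ 0.6225 -0.0316  0.2185] turn [ 0.0002 -0.0072  0.0008] shift now [7.5 0.8 0.8] shift after turn [7.5 0.8 0.8] axes [[0.0, 0.238, 0.971], [0.0, 0.971, -0.238], [-1.0, 0.0, 0.0]] F [  5.35  -0.55 -12.45] w 0.0151 q [-0.05  0.5   0.36  1.43  0.    0.19]
```

play_rows:
  plan:
    - [-2.5,0,0,0,0,0,1]
    - [-2.5,0,0,0,0,0,1]
    - [-2.5,0,0,0,0,0,1]
    - [-2.5,0,0,0,0,0,1]
    - [-2.5,0,0,0,0,0,1]
    - [-2.5,0,0,0,0,0,1]
    - [-2.5,0,0,0,0,0,1]
    - [-2.5,0,0,0,0,0,1]
    - [-2.5,0,0,0,0,0,1]
    - [-2.5,0,0,0,0,0,1]
    - [-2.5,0,0,0,0,0,1]
    - [-2.5,0,0,0,0,0,1]
    - [-2.5,0,0,0,0,0,1]
    - [-2.5,0,0,0,0,0,1]
    - [-1,0,0,0,0,0,1]
    - [0,0,0,0,0,0,1]
    - [0,0,0,0,0,0,1]
    - [0,0,0,0,0,0,1]

```text
clock: 7.43
eef_pos: [0.6227, -0.0316, 0.2592]
tool_rot: [0.085, 0.703, -0.084, 0.701]
ft_force: [1.4, 0.7, -5.7]
grip_width: 0.0152
```

```bash
python3 - <<'E'
from h import *
goal([0.6235,-0.031,0.211],-0.24)
c=camera('wrist'); save(c,'w2.png')
for n in ['wrist','scene','top']:
    c=camera(n)
    for r in pinpoint('plate_underside',c)[:1]+pinpoint('lift_handle',c)[:1]: print(n,np.round(r['centre'],4),round(r['confidence'],2))
E
```

```text
clock 7.43 pos [ 0.6227 -0.0316  0.2592] turn [ 0.0002 -0.0022 -0.0002] shift now [48.2  0.7  0.8] shift after turn [48.2  0.7  0.7] axes [[0.0, 0.238, 0.971], [0.0, 0.971, -0.238], [-1.0, 0.0, 0.0]] F [ 1.45  0.75 -5.74] w 0.0152 q [-0.05  0.49  0.44  1.52  0.    0.19]
wrist [ 0.6055 -0.0262  0.102 ] 0.69
wrist [ 0.6221 -0.0337  0.2821] 0.77
scene [ 0.6086 -0.0326  0.1034] 0.96
scene [0.3104 0.2808 0.0006] 0.71
```

View pics/w2.png

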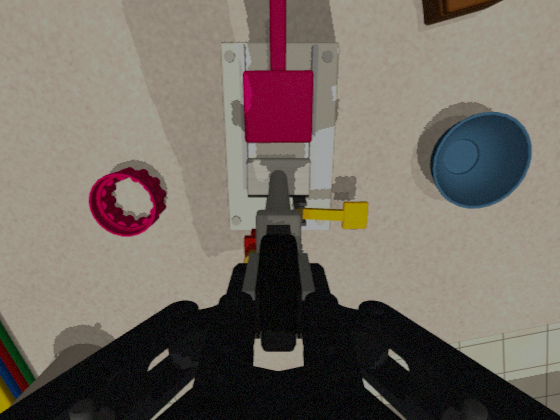

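The rail is moving with the grip: it is up about 50 mm, and the plate underside is at about 0.102. I expect the top notch at a TCP z of about 0.2694, so I slow down from here.

play_rows:
  plan:
    - [-1.5,0,0,0,0,0,1]
    - [-1.5,0,0,0,0,0,1]
    - [-1.5,0,0,0,0,0,1]
    - [-1.5,0,0,0,0,0,1]
    - [-1,0,0,0,0,0,1]
    - [-1,0,0,0,0,0,1]
    - [-1,0,0,0,0,0,1]
    - [-1,0,0,0,0,0,1]
    - [-0.5,0,0,0,0,0,1]
    - [0,0,0,0,0,0,1]
    - [0,0,0,0,0,0,1]

```text
clock: 8.85
eef_pos: [0.6227, -0.0316, 0.271]
tool_rot: [0.085, 0.702, -0.084, 0.702]
ft_force: [-1.6, 1.4, -3.3]
grip_width: 0.015
```

play_rows:
  plan:
    - [-0.5,0,0,0,0,0,1]
    - [-0.5,0,0,0,0,0,1]
    - [0,0,0,0,0,0,1]

```text
clock: 9.1
eef_pos: [0.6227, -0.0316, 0.2707]
tool_rot: [0.085, 0.703, -0.084, 0.701]
ft_force: [-1.4, 1.9, -3.0]
grip_width: 0.0151
```

play_rows:
  plan:
    - [-0.5,0,0,0,0,0,1]
    - [-0.5,0,0,0,0,0,1]
    - [0,0,0,0,0,0,1]

```text
clock: 9.35
eef_pos: [0.6227, -0.0316, 0.2707]
tool_rot: [0.085, 0.703, -0.084, 0.701]
ft_force: [-0.8, 1.5, -3.8]
grip_width: 0.015
```

play_rows:
  plan:
    - [-1,0,0,0,0,0,1]
    - [0,0,0,0,0,0,1]
    - [0,0,0,0,0,0,1]

```text
clock: 9.6
eef_pos: [0.6227, -0.0316, 0.2716]
tool_rot: [0.085, 0.703, -0.084, 0.701]
ft_force: [-1.3, 1.7, -5.8]
grip_width: 0.015
```

```bash
python3 - <<'E'
from h import *
goal([0.6235,-0.031,0.211],-0.24); print(np.round(get_obs()['tau'],2))
E
```

```text
clock 9.6 pos [ 0.6227 -0.0316  0.2716] turn [ 0.0002 -0.0036  0.0001] shift now [60.6  0.8  0.9] shift after turn [60.6  0.8  0.7] axes [[0.0, 0.238, 0.971], [0.0, 0.971, -0.238], [-1.0, 0.0, 0.0]] F [-1.29  1.68 -5.8 ] w 0.015 q [-0.05  0.49  0.48  1.56  0.    0.19]
[-1.080e+00 -5.302e+01  2.863e+01 -5.200e-01 -5.100e-01 -1.000e-02]
```

play_rows:
  plan:
    - [-1,0,0,0,0,0,1]
    - [0,0,0,0,0,0,1]
    - [0,0,0,0,0,0,1]

```text
clock: 9.85
eef_pos: [0.6227, -0.0316, 0.2727]
tool_rot: [0.085, 0.703, -0.084, 0.701]
ft_force: [-1.4, 1.9, -5.2]
grip_width: 0.0149
```

play_rows:
  plan:
    - [-0.7,0,0,0,0,0,1]
    - [0,0,0,0,0,0,1]
    - [0,0,0,0,0,0,1]

```text
clock: 10.1
eef_pos: [0.6227, -0.0316, 0.2736]
tool_rot: [0.085, 0.703, -0.084, 0.701]
ft_force: [-0.9, 1.8, -6.1]
grip_width: 0.0151
```

play_rows:
  plan:
    - [-0.7,0,0,0,0,0,1]
    - [0,0,0,0,0,0,1]
    - [0,0,0,0,0,0,1]

```text
clock: 10.35
eef_pos: [0.6227, -0.0316, 0.2739]
tool_rot: [0.085, 0.703, -0.084, 0.701]
ft_force: [-1.1, 1.9, -7.9]
grip_width: 0.0152
```

play_rows:
  plan:
    - [-0.7,0,0,0,0,0,1]
    - [0,0,0,0,0,0,1]
    - [0,0,0,0,0,0,1]

```text
clock: 10.6
eef_pos: [0.6227, -0.0316, 0.274]
tool_rot: [0.085, 0.704, -0.084, 0.7]
ft_force: [-0.3, 2.6, -11.5]
grip_width: 0.015
```

Contact: the height stalls at 0.274, which is 4.6 mm above the top notch, while the force has risen by about 5 N. I hold here briefly.

play_rows:
  plan:
    - [0,0,0,0,0,0,1]
    - [0,0,0,0,0,0,1]
    - [0,0,0,0,0,0,1]
    - [0,0,0,0,0,0,1]
    - [0,0,0,0,0,0,1]
    - [0,0,0,0,0,0,1]

```text
clock: 11.1
eef_pos: [0.6227, -0.0316, 0.274]
tool_rot: [0.085, 0.704, -0.084, 0.7]
ft_force: [-0.9, 2.3, -17.6]
grip_width: 0.0154
```

```bash
python3 - <<'E'
from h import *
goal([0.6235,-0.031,0.2694],-0.24)
c=camera('scene'); x=c['frame'][170:290,250:370]; cv2.imwrite('pics/s2.png',cv2.resize(x[:,:,::-1],None,fx=5,fy=5,interpolation=cv2.INTER_CUBIC))
E
```

```text
clock 11.1 pos [ 0.6227 -0.0316  0.274 ] turn [ 0.0002 -0.0044  0.0002] shift now [4.6 0.8 0.7] shift after turn [4.6 0.8 0.7] axes [[0.0, 0.238, 0.971], [0.0, 0.971, -0.238], [-1.0, 0.0, 0.0]] F [ -0.9    2.26 -17.63] w 0.0154 q [-0.05  0.49  0.48  1.56  0.    0.19]
```

View pics/s2.png

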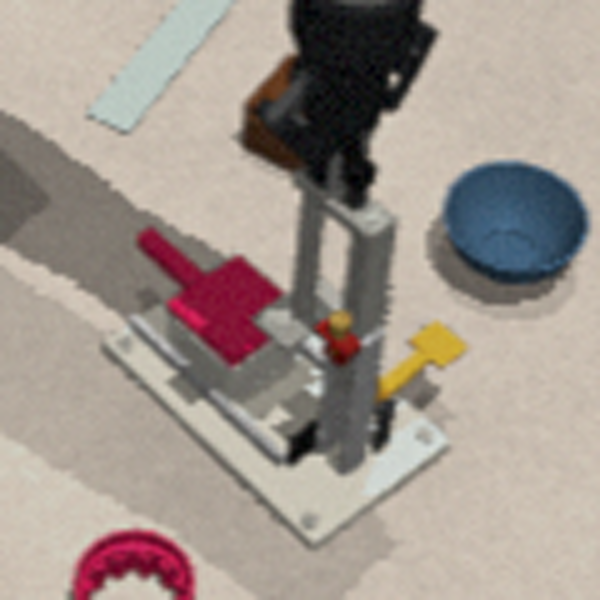

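play_rows:
  plan:
    - [1,0,0,0,0,0,1]
    - [1,0,0,0,0,0,1]
    - [1,0,0,0,0,0,1]
    - [1,0,0,0,0,0,1]
    - [1,0,0,0,0,0,1]
    - [0.6,0,0,0,0,0,1]
    - [0,0,0,0,0,0,1]
    - [0,0,0,0,0,0,1]
    - [0,0,0,0,0,0,1]
    - [0,0,0,0,0,0,1]

```text
clock: 11.98
eef_pos: [0.6228, -0.0316, 0.2712]
tool_rot: [0.085, 0.702, -0.084, 0.702]
ft_force: [-4.6, 2.7, -3.9]
grip_width: 0.0152
```

play_rows:
  plan:
    - [1,0,0,0,0,0,1]
    - [1,0,0,0,0,0,1]
    - [0,0,0,0,0,0,1]
    - [0,0,0,0,0,0,1]
    - [0,0,0,0,0,0,1]
    - [0,0,0,0,0,0,1]

```text
clock: 12.48
eef_pos: [0.6228, -0.0316, 0.2696]
tool_rot: [0.085, 0.702, -0.084, 0.702]
ft_force: [-5.2, 3.4, -2.3]
grip_width: 0.0146
```

play_rows:
  plan:
    - [0.8,0,0,0,0,0,1]
    - [0,0,0,0,0,0,1]
    - [0,0,0,0,0,0,1]
    - [0,0,0,0,0,0,1]
    - [0,0,0,0,0,0,1]

```text
clock: 12.9
eef_pos: [0.6228, -0.0316, 0.2694]
tool_rot: [0.085, 0.702, -0.084, 0.702]
ft_force: [-4.9, 2.3, -0.4]
grip_width: 0.0147
```

Settled on the catch at 0.2694, which is the expected notch, and the load on the tool is about 0. I release, rise and check.

play_rows:
  plan:
    - [0,0,0,0,0,0,-1]
    - [0,0,0,0,0,0,-1]
    - [0,0,0,0,0,0,-1]
    - [0,0,0,0,0,0,-1]
    - [0,0,0,0,0,0,-1]
    - [0,0,0,0,0,0,-1]
    - [-10,0,0,0,0,0,-1]
    - [-20,0,0,0,0,0,-1]
    - [-20,0,0,0,0,0,-1]
    - [0,0,-30,0,0,0,-1]
    - [0,0,-35,0,0,0,-1]
    - [0,0,-35,0,0,0,-1]
    - [0,0,-35,0,0,0,-1]
    - [0,0,-25,0,0,0,-1]
    - [0,0,0,0,0,0,-1]
    - [0,0,0,0,0,0,-1]

```text
clock: 14.23
eef_pos: [0.4669, 0.0066, 0.3179]
tool_rot: [0.085, 0.702, -0.084, 0.702]
ft_force: [2.0, 0.2, -0.6]
grip_width: 0.0852
```

```bash
python3 - <<'E'
from h import *
c=camera('wrist'); save(c,'w3.png'); P=cloud(c); Z=P[...,2]; hsv=cv2.cvtColor(c['frame'],cv2.COLOR_RGB2HSV)
H,S=hsv[...,0],hsv[...,1]
X=P[...,0];Y=P[...,1]
roi=(X>0.38)&(X<0.75)&(Y>-0.12)&(Y<0.12)
g=lambda a,b:(Z>a)&(Z<b)&roi
red=(S>150)&((H>160)|(H<4))
for n,m in [('lid',red&g(.065,.085)),('mhandle',red&g(.055,.068)),('base',g(.008,.034)),('yellow',(S>120)&(H>20)&(H<35)&g(.04,.1)),('handle',g(0.28,0.31)&(X>.58))]:
    try: rect(P,m,n)
    except Exception as e: print(n,e)
for t in ['mould_handle','mould_center','lift_handle','plate_underside','release_pad']:
    for r in pinpoint(t,c)[:1]: print(t,np.round(r['centre'],4),round(r['confidence'],2))
goal([0.4687,0.0064,0.038],-0.24)
E
```

```text
lid rect c 545.7 -12.6 size 68.3 70.5 ang 1.339 -0.232 z [0.0691 0.0706 0.0719] 2467
mhandle rect c 481.1 4.1 size 59.5 65.9 ang 1.335 -0.236 z [0.0617 0.0635 0.0653] 630
base rect c 588.2 -20.3 size 133.2 225.4 ang 1.33 -0.24 z [0.0141 0.0159 0.0279] 6905
yellow rect c 672.3 23.3 size 69.1 32.5 ang 1.308 -0.263 z [0.0647 0.071  0.0728] 605
handle attempt to get argmax of an empty sequence
mould_handle [0.4675 0.0064 0.0545] 0.97
mould_center [0.4657 0.2008 0.0275] 0.8
plate_underside [ 0.6073 -0.0274  0.1152] 0.67
release_pad [0.678  0.0442 0.0691] 0.88
clock 14.53 pos [0.4684 0.0061 0.3165] turn [-0.0002 -0.0035  0.0002] shift now [278.5   0.4   1.2] shift after turn [2.785e+02 3.000e-01 2.000e-01] axes [[0.0, 0.238, 0.971], [0.0, 0.971, -0.238], [-1.0, 0.0, 0.0]] F [0.14 0.03 0.37] w 0.0854 q [0.01 0.16 0.12 1.54 0.   0.25]
```

View pics/w3.png

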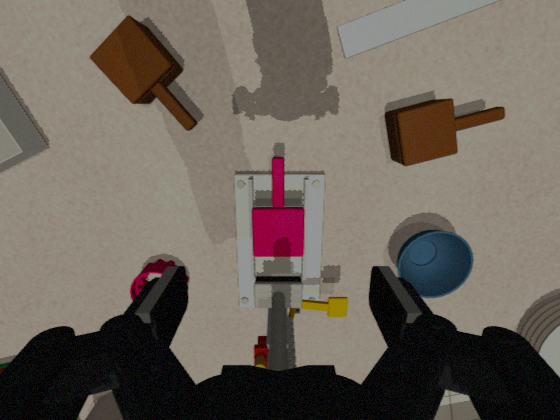

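The plate is held up (underside about 0.115) and the tool sits directly over the pink mould handle at (278,183). I lower onto it.

play_rows:
  plan:
    - [20,0,0,0,-0.003,0,-1]
    - [30,0,0,0,0,0,-1]
    - [30,0,0,0,0,0,-1]
    - [30,0,0,0,0,0,-1]
    - [30,0,0,0,0,0,-1]
    - [30,0,0,0,0,0,-1]
    - [30,0,0,0,0,0,-1]
    - [25,0,0,0,0,0,-1]
    - [20,0,0,0,0,0,-1]
    - [12,0,0,0,0,0,-1]
    - [0,0,0,0,0,0,-1]
    - [0,0,0,0,0,0,-1]
    - [0,0,0,0,0,0,-1]

```text
clock: 15.62
eef_pos: [0.4685, 0.0063, 0.0606]
tool_rot: [0.085, 0.702, -0.085, 0.702]
ft_force: [0.2, 0.3, 0.4]
grip_width: 0.0852
```

```bash
python3 - <<'E'
from h import *
goal([0.4687,0.0064,0.038],-0.24)
E
```

```text
clock 15.62 pos [0.4685 0.0063 0.0606] turn [ 0.      0.001  -0.0003] shift now [22.6  0.2  0.1] shift after turn [22.6  0.2  0.2] axes [[0.0, 0.238, 0.971], [0.0, 0.971, -0.238], [-1.0, 0.0, 0.0]] F [0.19 0.32 0.39] w 0.0852 q [ 0.01  0.33 -0.36  0.88 -0.    0.25]
```

play_rows:
  plan:
    - [10,0,0,0,0,0,-1]
    - [8,0,0,0,0,0,-1]
    - [4,0,0,0,0,0,-1]
    - [0,0,0,0,0,0,-1]
    - [0,0,0,0,0,0,-1]
    - [0,0,0,0,0,0,1]
    - [0,0,0,0,0,0,1]
    - [0,0,0,0,0,0,1]
    - [0,0,0,0,0,0,1]
    - [0,0,0,0,0,0,1]
    - [0,0,0,0,0,0,1]
    - [0,0,0,0,0,0,1]

```text
clock: 16.62
eef_pos: [0.4675, 0.0064, 0.0383]
tool_rot: [0.085, 0.702, -0.085, 0.702]
ft_force: [-0.9, 0.1, 1.6]
grip_width: 0.0147
```

```bash
python3 - <<'E'
from h import *
goal([0.4687,0.0064,0.038],-0.24)
E
```

```text
clock 16.62 pos [0.4675 0.0064 0.0383] turn [0.0001 0.0002 0.    ] shift now [0.3 0.3 1.1] shift after turn [0.3 0.3 1.1] axes [[0.0, 0.238, 0.971], [0.0, 0.971, -0.238], [-1.0, 0.0, 0.0]] F [-0.89  0.05  1.58] w 0.0147 q [ 0.01  0.36 -0.38  0.83 -0.    0.25]
```

play_rows:
  plan:
    - [0,0,2,0,0,0,1]
    - [0,0,4,0,0,0,1]
    - [0,0,5,0,0,0,1]
    - [0,0,5,0,0,0,1]
    - [0,0,5,0,0,0,1]
    - [0,0,5,0,0,0,1]
    - [0,0,5,0,0,0,1]
    - [0,0,5,0,0,0,1]
    - [0,0,5,0,0,0,1]
    - [0,0,5,0,0,0,1]
    - [0,0,4,0,0,0,1]
    - [0,0,2,0,0,0,1]
    - [0,0,1,0,0,0,1]
    - [0,0,0,0,0,0,1]
    - [0,0,0,0,0,0,1]
    - [0,0,0,0,0,0,1]

```text
clock: 17.95
eef_pos: [0.5148, -0.0053, 0.0383]
tool_rot: [0.085, 0.705, -0.084, 0.699]
ft_force: [-11.3, 2.4, 14.0]
grip_width: 0.0151
```

```bash
python3 - <<'E'
from h import *
p0=np.array([.4675,.0064,.0383]); u=np.array([.9713,-.2377,0])
goal(p0+u*0.0594,-0.24)
print('moved',np.round((get_obs()['eef_pos']-p0)@u*1e3,2))
E
```

```text
clock 17.95 pos [ 0.5148 -0.0053  0.0383] turn [ 0.0009 -0.0077 -0.0002] shift now [-0.1  0.1 10.7] shift after turn [-0.   0.1 10.7] axes [[0.0, 0.238, 0.971], [0.0, 0.971, -0.238], [-1.0, 0.0, 0.0]] F [-11.26   2.38  13.97] w 0.0151 q [-0.01  0.44 -0.25  0.89  0.    0.23]
moved 48.7
```

play_rows:
  plan:
    - [-1,0,0,0,0,0,1]
    - [0,0,0,0,0,0,1]
    - [0,0,0,0,0,0,1]

```text
clock: 18.2
eef_pos: [0.5182, -0.0061, 0.0385]
tool_rot: [0.085, 0.703, -0.085, 0.701]
ft_force: [-2.3, 0.3, 0.2]
grip_width: 0.0147
```

```bash
python3 - <<'E'
from h import *
p0=np.array([.4675,.0064,.0383]); u=np.array([.9713,-.2377,0])
goal(p0+u*0.0594,-0.24)
print('moved',np.round((get_obs()['eef_pos']-p0)@u*1e3,2), get_obs()['ft_torque'])
c=camera('scene'); x=c['frame'][190:270,260:360]; cv2.imwrite('pics/s3.png',cv2.resize(x[:,:,::-1],None,fx=7,fy=7,interpolation=cv2.INTER_CUBIC))
for r in pinpoint('mould_center',c)[:3]: print(np.round(r['centre'],4),round(r['confidence'],2))
E
```

```text
clock 18.2 pos [ 0.5182 -0.0061  0.0385] turn [ 0.0004 -0.0016  0.0002] shift now [0.2 0.1 7.2] shift after turn [0.2 0.1 7.2] axes [[0.0, 0.238, 0.971], [0.0, 0.971, -0.238], [-1.0, 0.0, 0.0]] F [-2.27  0.3   0.21] w 0.0147 q [-0.01  0.44 -0.25  0.88  0.    0.23]
moved 52.19 [0.1109939  0.46588562 0.02191897]
[ 0.3014 -0.1295  0.0208] 0.73
[ 0.598  -0.0251  0.0462] 0.69
[0.4702 0.2036 0.0258] 0.64
```

View pics/s3.png

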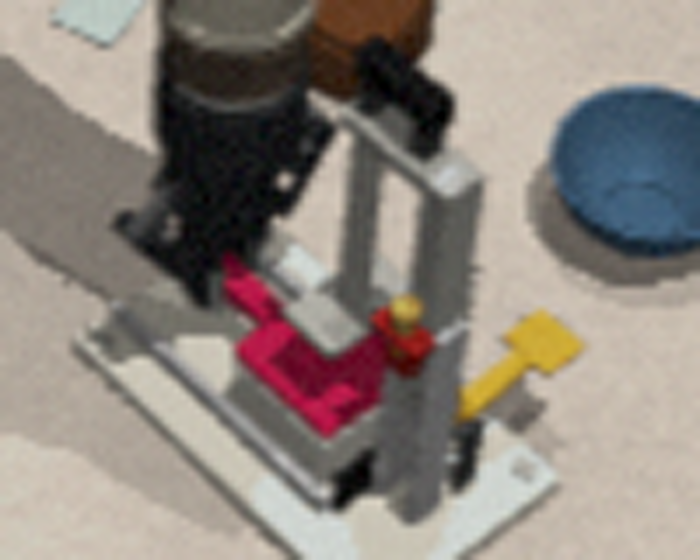

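The vertical preload was causing the friction, and relieving it let the mould slide to 52 mm. The mould is in the channel under the raised plate. I go on in small steps.

play_rows:
  plan:
    - [0,0,1,0,0,0,1]
    - [0,0,1,0,0,0,1]
    - [0,0,1,0,0,0,1]
    - [0,0,1,0,0,0,1]
    - [0,0,0,0,0,0,1]
    - [0,0,0,0,0,0,1]

```text
clock: 18.8
eef_pos: [0.5234, -0.0074, 0.0389]
tool_rot: [0.085, 0.702, -0.085, 0.702]
ft_force: [0.8, -0.1, -3.6]
grip_width: 0.0149
```

```bash
cat >m.py <<'E'
from h import *
p0=np.array([.4675,.0064,.0383]); u=np.array([.9713,-.2377,0])
goal(p0+u*0.0594,-0.24)
print('moved',np.round((get_obs()['eef_pos']-p0)@u*1e3,2), get_obs()['ft_torque'])
E
python3 m.py
```

```text
clock 18.8 pos [ 0.5234 -0.0074  0.0389] turn [0.     0.0008 0.0001] shift now [0.6 0.1 1.9] shift after turn [0.6 0.1 1.9] axes [[0.0, 0.238, 0.971], [0.0, 0.971, -0.238], [-1.0, 0.0, 0.0]] F [ 0.8  -0.07 -3.57] w 0.0149 q [-0.01  0.45 -0.23  0.89 -0.    0.23]
moved 57.54 [0.04951575 0.0785852  0.01700893]
```

play_rows:
  plan:
    - [0.6,0,1,0,0,0,1]
    - [0,0,0,0,0,0,1]
    - [0,0,0,0,0,0,1]
    - [0,0,0,0,0,0,1]

```text
clock: 19.13
eef_pos: [0.524, -0.0075, 0.0385]
tool_rot: [0.085, 0.702, -0.085, 0.702]
ft_force: [-1.2, -0.8, -1.1]
grip_width: 0.0146
```

play_rows:
  plan:
    - [0,0,1,0,0,0,1]
    - [0,0,0,0,0,0,1]
    - [0,0,0,0,0,0,1]
    - [0,0,0,0,0,0,1]

```text
clock: 19.47
eef_pos: [0.5247, -0.0076, 0.0384]
tool_rot: [0.085, 0.702, -0.085, 0.702]
ft_force: [-2.0, -0.1, -1.2]
grip_width: 0.0149
```

```bash
python3 m.py
```

```text
clock 19.47 pos [ 0.5247 -0.0076  0.0384] turn [ 0.0002 -0.0002  0.    ] shift now [0.1 0.1 0.5] shift after turn [0.1 0.1 0.5] axes [[0.0, 0.238, 0.971], [0.0, 0.971, -0.238], [-1.0, 0.0, 0.0]] F [-2.01 -0.08 -1.24] w 0.0149 q [-0.01  0.45 -0.23  0.89  0.    0.23]
moved 58.86 [ 0.11042517  0.40742732 -0.02194995]
```

play_rows:
  plan:
    - [0,0,1,0,0,0,1]
    - [0,0,0,0,0,0,1]
    - [0,0,0,0,0,0,1]
    - [0,0,0,0,0,0,1]

```text
clock: 19.8
eef_pos: [0.5258, -0.0079, 0.0384]
tool_rot: [0.085, 0.702, -0.085, 0.702]
ft_force: [-1.9, 1.4, -1.5]
grip_width: 0.0149
```

play_rows:
  plan:
    - [0,0,0.8,0,0,0,1]
    - [0,0,0,0,0,0,1]
    - [0,0,0,0,0,0,1]
    - [0,0,0,0,0,0,1]

```text
clock: 20.13
eef_pos: [0.526, -0.008, 0.0383]
tool_rot: [0.085, 0.702, -0.084, 0.702]
ft_force: [-3.8, 1.1, 0.8]
grip_width: 0.0151
```

```bash
python3 m.py
```

```text
clock 20.13 pos [ 0.526  -0.008   0.0383] turn [ 0.0003 -0.001  -0.    ] shift now [ 0.   0.  -0.9] shift after turn [ 0.   0.  -0.9] axes [[0.0, 0.238, 0.971], [0.0, 0.971, -0.238], [-1.0, 0.0, 0.0]] F [-3.77  1.15  0.79] w 0.0151 q [-0.02  0.46 -0.22  0.89  0.    0.22]
moved 60.26 [ 0.25452212  0.84830874 -0.05624441]
```

play_rows:
  plan:
    - [0,0,0.8,0,0,0,1]
    - [0,0,0,0,0,0,1]
    - [0,0,0,0,0,0,1]
    - [0,0,0,0,0,0,1]

```text
clock: 20.47
eef_pos: [0.526, -0.0079, 0.0383]
tool_rot: [0.085, 0.703, -0.084, 0.701]
ft_force: [-7.2, 1.9, 2.6]
grip_width: 0.0151
```

```bash
python3 m.py
```

```text
clock 20.47 pos [ 0.526  -0.0079  0.0383] turn [ 0.0004 -0.0025 -0.0001] shift now [-0.   0.  -0.8] shift after turn [-0.   0.  -0.8] axes [[0.0, 0.238, 0.971], [0.0, 0.971, -0.238], [-1.0, 0.0, 0.0]] F [-7.17  1.87  2.63] w 0.0151 q [-0.02  0.46 -0.22  0.89  0.    0.22]
moved 60.22 [0.32676947 1.17684709 0.00802169]
```

The mould is home: the movement stalls at 60.2 mm with about 7 N. I release, rise, and move to the pad side.

play_rows:
  plan:
    - [0,0,0,0,0,0,-1]
    - [0,0,0,0,0,0,-1]
    - [0,0,0,0,0,0,-1]
    - [0,0,0,0,0,0,-1]
    - [0,0,0,0,0,0,-1]
    - [0,0,0,0,0,0,-1]
    - [-10,0,0,0,0,0,-1]
    - [-25,0,0,0,0,0,-1]
    - [-30,0,0,0,0,0,-1]
    - [-30,0,0,0,0,0,-1]
    - [-30,0,0,0,0,0,1]
    - [0,30,0,0,0,0,1]
    - [0,30,0,0,0,0,1]
    - [0,26,0,0,0,0,1]
    - [0,0,30,0,0,0,1]
    - [0,0,30,0,0,0,1]
    - [0,0,20,0,0,0,1]
    - [0,0,0,0,0,0,1]
    - [0,0,0,0,0,0,1]
    - [0,0,0,0,0,0,1]

```text
clock: 22.13
eef_pos: [0.6248, 0.0562, 0.1635]
tool_rot: [0.085, 0.702, -0.085, 0.702]
ft_force: [0.2, -0.6, 0.9]
grip_width: 0.0004
```

```bash
python3 - <<'E'
from h import *
c=camera('wrist'); save(c,'w4.png'); P=cloud(c); hsv=cv2.cvtColor(c['frame'],cv2.COLOR_RGB2HSV)
H,S=hsv[...,0],hsv[...,1]; O=np.array([.6577,-.039,0]); u=np.array([.9713,-.2377,0]); w=np.array([.2377,.9713,0])
Q=P-O; a,b,z=Q@u*1e3,Q@w*1e3,P[...,2]*1e3
m=(S>120)&(H>20)&(H<35)&(z>35)&(z<100)&(abs(a)<60)&(b>-20)&(b<130)
for lo in range(20,115,8):
    k=m&(b>=lo)&(b<lo+8)
    if k.sum(): print(lo,k.sum(),'x',np.round(np.percentile(a[k],[2,98]),1),'z',round(np.median(z[k]),1))
print('ymax',np.percentile(b[m],99.5))
r=(S>150)&((H>160)|(H<4))&(z>65)&(z<78)&(abs(b)<45)&(a<0)&(a>-150)
if r.sum(): print('lid x',np.percentile(a[r],[1,99]),'y',np.percentile(b[r],[1,99]))
for t in ['release_pad','plate_underside','mould_center']:
    for q in pinpoint(t,c)[:1]: print(t,np.round(q['centre'],4),round(q['confidence'],2))
goal([0.677,0.0447,0.1],-0.24)
E
```

```text
20 279 x [-6.8  6.1] z 76.6
28 138 x [-5.8  6.9] z 63.8
36 139 x [-5.8  6.1] z 65.3
44 140 x [-5.6  6. ] z 66.5
52 139 x [-5.9  6.3] z 67.9
60 15 x [-5.9 -3. ] z 66.3
68 11 x [-14.7 -10.9] z 71.4
92 13 x [-15.5 -10.6] z 71.6
ymax 98.03851582065084
lid x [-89.50518183 -23.1177095 ] y [-33.24435297  34.42757335]
plate_underside [ 0.6059 -0.0256  0.1145] 0.56
mould_center [ 0.6057 -0.0276  0.0428] 0.61
clock 22.33 pos [0.6247 0.0564 0.1639] turn [ 0.0005 -0.      0.    ] shift now [63.9  1.  53.6] shift after turn [63.9  1.1 53.6] axes [[0.0, 0.238, 0.971], [0.0, 0.971, -0.238], [-1.0, 0.0, 0.0]] F [ 0.15 -0.59 -0.55] w 0.0001 q [ 0.09  0.53  0.25  1.3  -0.    0.33]
```

View pics/w4.png

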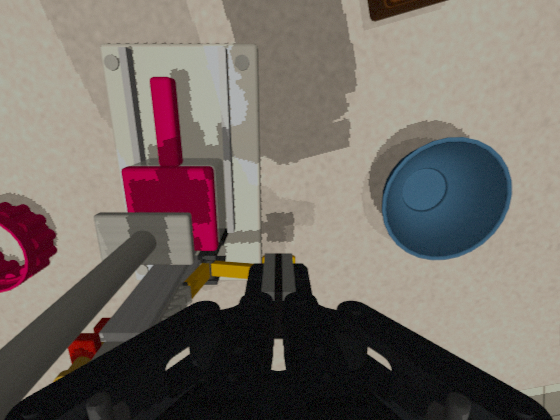

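The wrist view shows the lid's front edge at press x = -89.5, where home is -90. The pad centre is about press (0, 84) with its top at about z 0.071. I move over it and down to just above.

play_rows:
  plan:
    - [0,0,25,0,0,0,1]
    - [0,-1,30,0,0,0,1]
    - [15,0,0,0,0,0,1]
    - [20,0,0,0,0,0,1]
    - [20,0,0,0,0,0,1]
    - [15,0,0,0,0,0,1]
    - [10,0,0,0,0,0,1]
    - [4,0,0,0,0,0,1]
    - [0,0,0,0,0,0,1]
    - [0,0,0,0,0,0,1]
    - [0,0,0,0,0,0,1]

```text
clock: 23.25
eef_pos: [0.6795, 0.0424, 0.081]
tool_rot: [0.085, 0.701, -0.084, 0.703]
ft_force: [-0.4, -1.1, 0.9]
grip_width: -0.0
```

```bash
python3 - <<'E'
from h import *
goal([0.6777,0.0426,0.075],-0.24)
E
```

```text
clock 23.25 pos [0.6795 0.0424 0.081 ] turn [ 0.0003  0.0025 -0.0008] shift now [ 6.  -0.2 -1.9] shift after turn [ 6.  -0.2 -1.8] axes [[0.0, 0.238, 0.971], [0.0, 0.971, -0.238], [-1.0, 0.0, 0.0]] F [-0.36 -1.05  0.91] w -0.0 q [0.06 0.69 0.31 1.19 0.   0.3 ]
```

play_rows:
  plan:
    - [2,0,-1,0,0,0,1]
    - [2,0,0,0,0,0,1]
    - [2,0,0,0,0,0,1]
    - [1,0,0,0,0,0,1]
    - [1,0,0,0,0,0,1]
    - [1,0,0,0,0,0,1]
    - [1,0,0,0,0,0,1]
    - [0,0,0,0,0,0,1]
    - [0,0,0,0,0,0,1]

```text
clock: 24.0
eef_pos: [0.6777, 0.0426, 0.07]
tool_rot: [0.085, 0.702, -0.084, 0.702]
ft_force: [-2.0, 0.8, 4.7]
grip_width: -0.0001
```

play_rows:
  plan:
    - [1,0,0,0,0,0,1]
    - [1,0,0,0,0,0,1]
    - [1,0,0,0,0,0,1]
    - [0,0,0,0,0,0,1]
    - [0,0,0,0,0,0,1]

```text
clock: 24.42
eef_pos: [0.6779, 0.0431, 0.067]
tool_rot: [0.085, 0.702, -0.084, 0.702]
ft_force: [-1.0, 1.8, 4.3]
grip_width: 0.0
```

play_rows:
  plan:
    - [1,0,0,0,0,0,1]
    - [1,0,0,0,0,0,1]
    - [1,0,0,0,0,0,1]
    - [1,0,0,0,0,0,1]
    - [0,0,0,0,0,0,1]
    - [0,0,0,0,0,0,1]
    - [0,0,0,0,0,0,1]

```text
clock: 25.0
eef_pos: [0.678, 0.0427, 0.0623]
tool_rot: [0.085, 0.702, -0.084, 0.702]
ft_force: [1.0, 4.2, 2.4]
grip_width: 0.0003
```

```bash
python3 - <<'E'
from h import *
print(np.round(get_obs()['ft_force'],1))
for n in ['scene','top']:
    c=camera(n)
    for t in ['plate_underside','lift_handle']:
        for q in pinpoint(t,c)[:2]: print(n,t,np.round(q['centre'],4),round(q['confidence'],2))
E
```

```text
[1.  4.2 2.4]
scene plate_underside [ 0.6094 -0.0302  0.097 ] 0.82
scene lift_handle [ 0.6215 -0.0345  0.2683] 0.58
top plate_underside [ 3.129e-01  2.759e-01 -1.000e-04] 0.6
top plate_underside [ 0.5193 -0.5959 -0.003 ] 0.48
top lift_handle [ 0.6239 -0.03    0.2639] 0.65
```

The catch is free and the plate is sinking. I hold the pad down until it lands.

play_rows:
  plan:
    - [0,0,0,0,0,0,1]
    - [0,0,0,0,0,0,1]
    - [0,0,0,0,0,0,1]
    - [0,0,0,0,0,0,1]
    - [0,0,0,0,0,0,1]
    - [0,0,0,0,0,0,1]
    - [0,0,0,0,0,0,1]
    - [0,0,0,0,0,0,1]
    - [0,0,0,0,0,0,1]
    - [0,0,0,0,0,0,1]

```text
clock: 26.13
eef_pos: [0.6778, 0.0423, 0.0624]
tool_rot: [0.085, 0.702, -0.085, 0.702]
ft_force: [1.3, 0.7, 2.1]
grip_width: 0.0
```

```bash
python3 - <<'E'
from h import *
print(np.round(get_obs()['ft_force'],1))
for i in range(2):
  for n in ['scene','top']:
    c=camera(n)
    for t in ['plate_underside','lift_handle']:
        for q in pinpoint(t,c)[:1]: print(n,t,np.round(q['centre'],4),round(q['confidence'],2))
E
```

```text
[1.3 0.7 2.1]
scene plate_underside [ 0.621  -0.0342  0.2432] 0.68
scene lift_handle [ 0.6236 -0.0322  0.2451] 0.61
top plate_underside [ 0.6106 -0.0238  0.068 ] 0.62
top lift_handle [ 0.5232 -0.5937 -0.0023] 0.47
scene plate_underside [ 0.6114 -0.0349  0.0678] 0.61
scene lift_handle [ 0.6245 -0.0338  0.2445] 0.71
top plate_underside [ 0.6104 -0.0264  0.0694] 0.61
top lift_handle [ 0.6228 -0.0316  0.2425] 0.49
```

The plate has landed: underside about 0.069 and handle 0.245, as expected. I back away and check.

play_rows:
  plan:
    - [-2,0,0,0,0,0,1]
    - [-5,0,0,0,0,0,1]
    - [-15,0,0,0,0,0,1]
    - [-30,0,0,0,0,0,1]
    - [-35,0,0,0,0,0,1]
    - [-35,0,0,0,0,0,1]
    - [-30,10,0,0,0,0,1]
    - [0,10,-30,0,0,0,1]
    - [0,10,-35,0,0,0,1]
    - [0,0,-35,0,0,0,1]
    - [0,0,-30,0,0,0,1]
    - [0,0,-20,0,0,0,1]
    - [0,0,0,0,0,0,1]
    - [0,0,0,0,0,0,1]

```text
clock: 27.9
eef_pos: [0.5377, 0.1072, 0.2147]
tool_rot: [0.084, 0.702, -0.085, 0.702]
ft_force: [0.5, 0.3, -0.4]
grip_width: 0.0001
```

```bash
python3 - <<'E'
from h import *
c=camera('wrist'); save(c,'w5.png'); P=cloud(c); hsv=cv2.cvtColor(c['frame'],cv2.COLOR_RGB2HSV)
H,S=hsv[...,0],hsv[...,1]; O=np.array([.6577,-.039,0]); u=np.array([.9713,-.2377,0]); w=np.array([.2377,.9713,0])
Q=P-O; a,b,z=Q@u*1e3,Q@w*1e3,P[...,2]*1e3
r=(S>150)&((H>160)|(H<4))&(z>66)&(z<78)&(abs(b)<45)&(a<0)&(a>-150)
print('lid x',np.percentile(a[r],[1,99]),'y',np.percentile(b[r],[1,99]))
k=(abs(b)<9)&(a>-60)&(a<-10)&(z>200); print('handle top z',np.percentile(z[k],[50,90]) if k.sum() else None)
k=(S<60)&(abs(b)<28)&(a>-68)&(a<-36)&(z>66)&(z<100); print('plate top z',np.median(z[k]) if k.sum() else None)
for t in ['plate_underside','release_pad','mould_center','cutter','blue_bowl']:
    for q in pinpoint(t,c)[:1]: print(t,np.round(q['centre'],4),round(q['confidence'],2))
o=get_obs(); print(o['clock'],np.round(o['eef_pos'],3),np.round(o['ft_force'],1))
E
```

```text
lid x [-89.74055377 -21.78728863] y [-33.45283013  34.62543017]
handle top z None
plate top z 78.67468849621645
plate_underside [ 0.6046 -0.029   0.0694] 0.91
mould_center [0.4691 0.2017 0.0313] 0.96
cutter [ 0.607  -0.2223  0.0063] 0.97
blue_bowl [ 0.6586  0.1945 -0.006 ] 0.98
28.2 [0.54  0.107 0.214] [-0.4 -0.7  0.9]
```

View pics/w5.png

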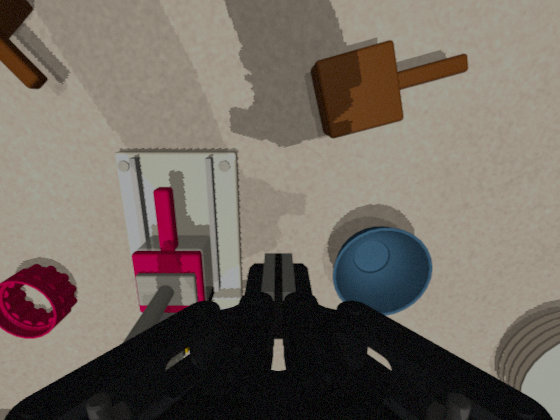

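The plate rests on the pink lid at (170,285), with its top at z 78.7 mm against an expected 78. The lid spans press x -89.7 to -21.8 (home is -90 to -20), and the gripper is clear. I hand the job in.

```bash
python3 -c "
from workcell import *
print(job_done())"
```

```text
the job is handed in; nothing more can be done
None
```

The press is ready and the job is handed in at about 28 s of the allowed 72 s. The plate rests on the pink lid and the robot is touching nothing.

- **Lift:** I gripped the black handle and raised the rail about 65 mm. It met the stop 4.6 mm above the top notch. While I held it there for about half a second, the controller kept pushing. The total reading rose to 17.6 N, so the load on the stop was about 12 N: more than the few N intended, but under the 20 N limit.
- **Settling on the notch:** I lowered the rail onto the catch, and the load on the tool fell to about 0 at the expected height. After I let go, the plate stayed up, with its underside measured at about 0.115 m.
- **Mould:** It stuck once at 49 mm because the gripper was pressing down on it (about 11 N forward, 14 N down). It slid freely once I relieved that. It stopped against the back stop at 60.2 mm with about 7 N, and its front edge is at -89.7 mm in the press frame, where home is -90.
- **Pad:** I pressed it about 9 mm. The force readings stayed under 5 N, and the plate sank.
- **Last checks:** The plate's top is at 78.7 mm against an expected 78. The cutter and blue bowl read within about 7 mm of where they started. I did not re-measure the other things on the table.

The handle's height could not be read in the last wrist view, because the handle was outside the region I checked. A reading just before, with the pad still pressed, put it at about 0.245 m, as expected. The network's mould reading in that view was of a brown look-alike, so I relied on the measured lid edges instead.

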